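# Release the tiffin's sprung clamp and move its lid to the open canister

### The job

Lift the tiffin box's sprung clamp frame past its hold-open point, until it stays open by itself; feel for its stop and do not force it on, so that the box is neither shoved nor tipped. Then take the lid off the box, lower it onto the wide open canister so that it sits flat in its mouth, and let go. Leave the clamp standing open and everything else where it is.

Things in the scene. Friction and masses are not known exactly. Their poses are not given: they have to be found in the camera images.
- tiffin: loose heavy steel tiffin box, 1.6 to 1.9 kg, 160 (x) by 124 (y) by 80 (z) mm, round mouth 102 mm wide in its top; a sprung clamp frame of bent rod, hinged at its back (+x), holds the lid down. Origin: centre of underside; x from its front (robot side) to the hinge side. About 6 N at the bar tips it backward if the open clamp is forced on against its stop. May shift 25 mm and tilt 0.07 rad.
- clamp_bar (a point): middle of the clamp frame's free cross bar, where to hold it: level steel rod 12 mm thick, 80 mm long along the box's y, between two side arms (8 mm rod) at y +-40 mm. Shut, it lies 54 mm in front (-x) of the box's centre, 124 mm above the shelf, 38 mm above the lid's flange, its middle 14 mm higher than the knob's top and 40 mm before it. Turns with the frame.
- clamp_hinge (a point): middle of the clamp's hinge axis (along box y), 75 mm behind the box's centre, 92 mm up. The bar swings up and over it, radius 133 mm, from 14 deg above level. A spring pulls it shut with 2 to 4 N at the bar, fading to none at the hold-open point, then pushes it open (about 0.5 N) to a hard stop 10 deg on. Hidden, to be felt: that point lies at 60 to 110 deg of lift; let go sooner, it snaps shut.
- lid: green hard silicone lid, round, 140 g: a plug 94 mm wide and 6 mm deep (chamfered) under a flange 116 mm wide and 6 mm thick, with a plain round knob 28 mm wide and 24 mm high on top. Origin: centre of the plug's underside. At the start it sits in the tiffin's mouth, origin 74 mm above the shelf, under the clamp. Same fit on the wide canister.
- lid_knob (a point): centre of the lid's knob, 24 mm above the lid's origin, mid-height of the knob
- canister_wide: the wide open aluminium canister, loose, 112 mm outside, 104 mm inside, 100 mm tall, empty; stands to the left or the right of the tiffin. Origin: centre of its underside.
- canister_wide_rim (a point): centre of the wide canister's mouth, level with its rim, 100 mm above its underside. With the lid seated the lid's origin is 6 mm below this point.
- canister_narrow: the narrow, taller open aluminium canister, 80 mm wide, 125 mm tall, on the other side of the tiffin; leave it. Origin: centre of its underside.
- spoon_holder: white ceramic spoon holder, an open cup 84 mm wide, 105 mm tall, with two spoon handles standing up to 165 mm, behind; leave it. Origin: centre of its underside.
- spice_jar: glass jar with metal cap, 52 mm wide, 90 mm tall, behind; leave it. Origin: centre of its underside.
- bowl: white bowl 100 mm wide, 45 mm tall, in front; leave it. Origin: centre of its underside.
- spatula: long serving spoon with wooden handle, 220 mm, lying in front; leave it. Origin: within the handle's length, on its underside.
- mug: white mug 76 mm wide, 85 mm tall, far left; leave it. Origin: centre of its underside.
- oil_can: plain steel can 60 mm wide, 120 mm tall, far right; leave it. Origin: centre of its underside.

How it is judged:
By the outcome, as a careful person would: the job done as asked, in the order asked, and still so for the second after the job is handed in, with the robot touching nothing.
It also fails if it takes over 72 s, if anything falls off the work surface, if the arm or the gripper's body presses on something with over 40 N, if the wrist force passes 120 N, or if a joint passes its speed limit or range.

### The arm

A 6-joint arm with a two-finger parallel gripper is mounted at the origin on the work surface. World frame = base frame: x ahead of the robot, y to its left, z up, the work surface at z = 0. Lengths are in m, angles in rad, forces in N, time in s.
With the tool pointing down it reaches from about 0.425 to 0.95 m from the base axis. Payload 3.5 kg.
Tool frame: the origin (TCP) lies midway between the tips of the shut fingers; the grasp point (between the pads) lies 19 mm behind it (ctrl.pinch_z is the distance from the TCP to the grasp point, in m); z points along the fingers, y is the line along which they close (so a half turn about z gives the same grasp; the last joint's range is limited). The gripper opens to 85 mm and grips with 20 to 120 N. Pads are 22 mm wide; open, the fingers measure 114 mm over their backs; the gripper's body (76 mm by 85 mm) begins 54 mm behind the grasp point. The pads swing forward as they close: fully open they stand 13 mm farther back than shut.
Start: joints at [1.079, 0.286, 1.577, -0, 1.279, -0.15], TCP at [0.226, 0.636, 0.21] pointing down, gripper open.
Joint ranges: [-2.77, 2.77], [-0.9, 2.22], [0.21, 2.48], [-1.53, 4.67], [0.24, 2.81], [-2.84, 2.84]. Speed limits (rad/s): [2.79, 2.79, 3.14, 3.14, 3.14, 3.14].

### API

Orientations are given as a unit quaternion [x, y, z, w].
In Python, from plant import get_state, viewer, sign_off, ctrl gives the robot as it stands. The module is installed in compiled form; this text tells all that it offers.
- The arm moves only by the shell command python3 -m handwheel 'ROWS' [FORCE]. ROWS is JSON, a list that holds one entry, the list of rows, each a list of 5 numbers: the finger opening in m, from 0 to 0.0854, then the shift along the tool's x, y, z in m, then the turn about the tool's z in degrees. In form: [[[claw, x, y, z, spin], ...]]. A call has 1 to 12 rows; each row shifts and turns the commanded pose from where the row before left it, along the tool's axes as they then stand; what a row does not reach is not made up. A row lasts 1/12 s, in which the tool goes at most 41.7 mm and 7.16 degrees, less where a joint would pass 70% of its speed; a pose out of reach is approached as far as the arm can. A call is refused whole if a number of a shift passes 0.0417 or a number of a turn 7.16, either way. A call with a gripper value outside its range is refused whole. The fingers move at their own pace and stop on an object; FORCE is the grip in N (left out, the last holds). Time passes only in rows, so rows that do not move let the fingers close. It gives the time, the measured TCP pose, the force, the opening and the grip force at its end, in the units of the state.
- get_state(): the state, without advancing time (a new reading comes with each control period).
- viewer.read_camera(name): name is "scene" or "top" or "wrist"; returns the picture (480x640x3 uint8, blue, green, red); there is no depth.
- viewer.camera_params(name): a dict with "fov_y" (degrees; the focal length in pixels is half the picture's height over the tangent of half this angle, whatever the lens; pixels are square), "cx", "cy" (the principal point, pixels), "xyz" and "attitude" of the camera in the world; the wrist camera has in their place "hand_eye" (4x4, takes a point from camera to tool coordinates, whose origin is the TCP and whose axes are the flange's). Camera axes: x right, y up, looking along -z (the intrinsics and any distortion apply to the point x, -y, -z); pixel columns grow to the right and rows downward; lengths in m; the calibration is good to about 2 mm. A picture is of the moment at which its call begins: read the wrist's pose just before it. camera_params takes no time and is no camera call.
- sign_off(): hands the job in; it is judged then, once.
Trained networks look in the newest picture that a camera, given by its name, has taken for a name from the list of things; names that differ only in an ending like _2 or _b are one class to them, and where a whole thing is asked for, a point or a joint stands for the part that bears it (a point fixed in the world has none). Each returns a list of dicts, best first, with "confidence" (0 to 1); they miss things now and then, are a little off and sometimes report something else, mostly with a low value. They report only what shows in the picture. A call takes as long as a camera call.
- viewer.look_for(camera, name): "extent" ([left, top, width, height] as shares, 0 to 1, of the picture: columns of its width, rows of its height, round what is visible of it).
- viewer.outline_of(camera, name): "mask" (480x640 bool, what is visible of it) and "extent" ([left, top, width, height] as shares, 0 to 1, of the picture: columns of its width, rows of its height, round what is visible of it).
- viewer.pinpoint(camera, name): "xy" ([column, row] as shares, 0 to 1, of the picture: columns of its width, rows of its height: a listed point, or the origin of a listed thing).
The state is a dict: "time": time; "qpos": joint angles; "dq": joint speeds; "joint_efforts": joint torques, N m; "eef_pos": TCP position; "tcp_rot": TCP orientation; "contact_force": force on the tool from outside, world axes, zero at the start; "wrist_torque": the same for the moment, N m; "opening": opening from 0.0 (shut) to 1.0 (fully open); "finger_force": force on a finger pad.
Only numpy, scipy, OpenCV 4.12 (cv2) and the standard library are available. Lean on these libraries where they do the work, as an engineer would, in place of code of your own. Each camera call takes 0.05 s, during which the arm holds its last target. There are 200 camera calls.

## Working session

There is one attempt and no reset: what is moved stays moved. The work goes in short steps, Python scripts to look and compute and a shell command to move; the robot and the scene stay as the last step left them, time stands still between calls to the robot, and variables do not carry over. Pictures are saved under pics/ and viewed, at most 12 in all, crops included, and the job is handed in when it is done.

```bash
mkdir -p pics; cat > h.py <<'E'
import numpy as np, cv2
from scipy.spatial.transform import Rotation as R
from plant import get_state, viewer, sign_off, ctrl
def cam(name, st=None):
    p=viewer.camera_params(name)
    f=240/np.tan(np.radians(p['fov_y'])/2)
    if 'hand_eye' in p:
        T=np.eye(4); T[:3,:3]=R.from_quat(st['tcp_rot']).as_matrix(); T[:3,3]=st['eef_pos']
        M=T@np.array(p['hand_eye'])
    else:
        M=np.eye(4); a=np.array(p['attitude']); M[:3,:3]=R.from_quat(a).as_matrix() if a.size==4 else a.reshape(3,3); M[:3,3]=p['xyz']
    return p,f,M
def ray(name,xy,st=None):
    p,f,M=cam(name,st); u,v=xy[0]*640,xy[1]*480
    K=np.array([[f,0,p['cx']],[0,f,p['cy']],[0,0,1]])
    D=np.array(p.get('distortion',np.zeros(5)),float)
    n=cv2.undistortPoints(np.array([[[u,v]]],float),K,D)[0,0]
    d=M[:3,:3]@np.array([n[0],-n[1],-1]); return M[:3,3],d/np.linalg.norm(d)
def atz(name,xy,z,st=None):
    o,d=ray(name,xy,st); return o+d*(z-o[2])/d[2]
def tri(rs):
    A=sum(np.eye(3)-np.outer(d,d) for o,d in rs); b=sum((np.eye(3)-np.outer(d,d))@o for o,d in rs)
    x=np.linalg.solve(A,b); return x,[np.linalg.norm(np.cross(x-o,d)) for o,d in rs]
E
python3 - <<'E'
from h import *
st=get_state(); print(st); print(ctrl.pinch_z)
for c in ['scene','top','wrist']:
    print(c,viewer.camera_params(c))
a=viewer.read_camera('scene');b=viewer.read_camera('top')
cv2.imwrite('pics/s.png',a);cv2.imwrite('pics/t.png',b)
Z={'clamp_bar':.124,'clamp_hinge':.092,'lid_knob':.098,'canister_wide_rim':.1,'tiffin':0,'canister_narrow':0,'spoon_holder':0,'bowl':0,'spatula':0,'mug':0,'oil_can':0,'spice_jar':0}
for n,z in Z.items():
    rs=[]
    for c in ['scene','top']:
        r=viewer.pinpoint(c,n)
        if r:
            print(n,c,round(r[0]['confidence'],2),np.round(np.array(r[0]['xy'])*[640,480]),atz(c,r[0]['xy'],z).round(3)); rs.append(ray(c,r[0]['xy']))
    if len(rs)==2: x,e=tri(rs); print('   tri',x.round(3),np.round(e,4))
E
```

```text
{'time': 0.0, 'qpos': array([ 1.07899917e+00,  2.87148626e-01,  1.57819662e+00, -8.18251971e-07,
        1.27859617e+00, -1.49977522e-01]), 'dq': array([ 5.54723762e-04,  1.34648314e-03, -4.20367482e-04, -6.16023856e-04,
       -2.55086163e-05,  1.04198257e-03]), 'joint_efforts': array([ 2.94270721e-04, -4.05983591e+01, -2.92626768e+01, -1.32032219e-04,
        5.79559404e-03, -6.13659651e-06]), 'eef_pos': array([0.22587807, 0.63532654, 0.20824798]), 'tcp_rot': array([ 1.70078746e-01,  9.85429775e-01, -1.11455763e-03, -3.70037801e-04]), 'contact_force': array([-0.21127525, -0.30990725,  0.0489759 ]), 'wrist_torque': array([-0.0229722 , -0.01190448, -0.01536709]), 'finger_force': 0.0, 'opening': 0.999590397354359}
0.0187
scene {'fov_y': 56.04304472415609, 'cx': 325.1402219771795, 'cy': 244.66093221568693, 'xyz': array([1.49312305, 0.12553581, 0.77466411]), 'attitude': array([0.30279142, 0.33791642, 0.66262447, 0.59586799])}
top {'fov_y': 56.675406765362, 'cx': 321.7661420534495, 'cy': 244.81782202612771, 'xyz': array([0.42487291, 0.00238279, 1.10283563]), 'attitude': array([ 0.0565302
[... 1369 characters left out ...]
[ 0.362 -0.133  0.   ]
bowl top 0.64 [380. 341.] [ 0.353 -0.127  0.   ]
   tri [ 0.353 -0.132 -0.007] [0.0038 0.0038]
spatula scene 0.81 [387. 230.] [0.341 0.192 0.   ]
spatula top 0.76 [252. 341.] [0.351 0.184 0.   ]
   tri [0.351 0.187 0.006] [0.004 0.004]
mug scene 0.63 [503. 301.] [0.624 0.478 0.   ]
mug top 0.95 [143. 229.] [0.626 0.47  0.   ]
   tri [0.626 0.474 0.   ] [0.0035 0.0035]
oil_can scene 0.9 [129. 274.] [ 0.623 -0.497  0.   ]
oil_can top 0.65 [529. 234.] [ 0.618 -0.501  0.   ]
   tri [ 0.618 -0.502 -0.004] [0.0011 0.0011]
spice_jar scene 0.68 [211. 327.] [ 0.787 -0.219  0.   ]
spice_jar top 0.59 [417. 168.] [ 0.79  -0.224  0.   ]
   tri [ 0.789 -0.221  0.002] [0.0027 0.0027]
```

View pictures.

View pics/s.png

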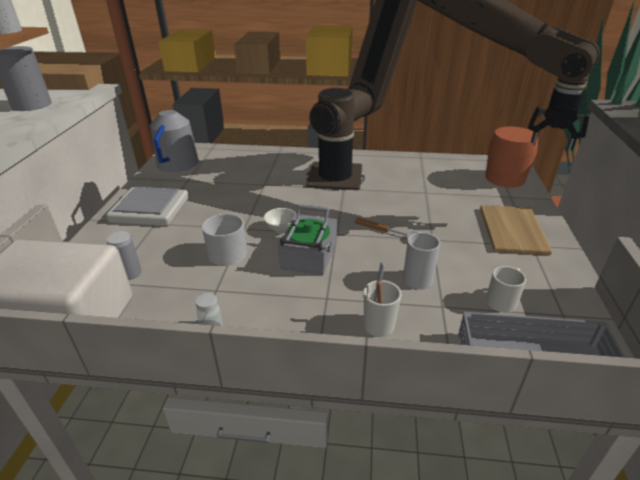

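View pics/t.png

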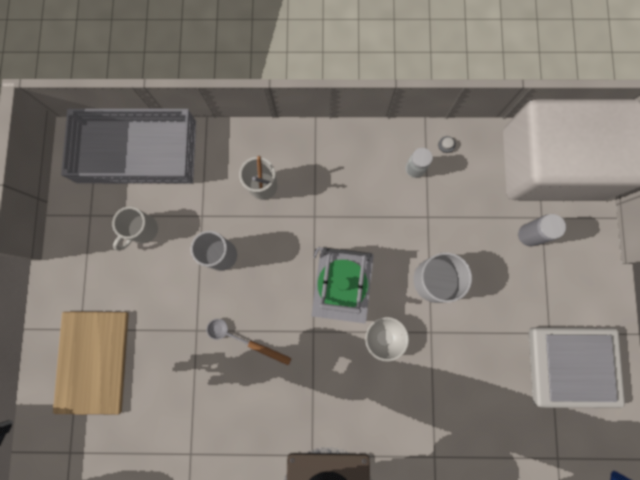

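The box stands at about top pixel (343,285) and is slightly yawed. The lid is green and the clamp bar lies at its front. The wide canister is at the right (445,277), the narrow one at the left (210,250), and the bowl is close to the front right (386,339). The networks agree with the pictures.

```bash
python3 -m handwheel '[[[0.085,0,0,-0.004,6.9],[0.085,0,0,-0.004,6.9],[0.085,0,0,-0.004,6.9],[0.085,0,0,-0.004,6.9],[0.085,0,0,-0.004,6.9],[0.085,0,0,-0.004,6.9],[0.085,0,0,-0.004,6.9],[0.085,0,0,-0.004,6.9],[0.085,0,0,-0.004,6.9],[0.085,0,0,-0.004,6.9],[0.085,0,0,-0.004,6.9]]]' 20
python3 -m handwheel '[[[0.085,-0.036,0.015,0,0],[0.085,-0.036,0.015,0,0],[0.085,-0.036,0.015,0,0],[0.085,-0.036,0.015,0,0],[0.085,-0.036,0.015,0,0],[0.085,-0.036,0.015,0,0],[0.085,-0.036,0.015,0,0],[0.085,-0.036,0.015,0,0],[0.085,-0.036,0.015,0,0]]]'
python3 -m handwheel '[[[0.03,-0.036,0.015,0,0],[0.03,-0.036,0.015,0,0],[0.03,-0.036,0.015,0,0],[0.03,-0.036,0.015,0,0],[0.03,-0.036,0.015,0,0],[0.03,-0.036,0.015,0,0],[0.03,-0.036,0.015,0,0],[0.03,-0.036,0.015,0,0],[0.03,-0.03,0.015,0,0],[0.024,0,0,0,0],[0.024,0,0,0,0],[0.024,0,0,0,0]]]'
python3 - <<'E'
from h import *
st=get_state(); a=viewer.read_camera('wrist'); cv2.imwrite('pics/w1.png',a)
print(st['time'],st['eef_pos'],R.from_quat(st['tcp_rot']).as_matrix().round(3).tolist(),st['contact_force'],st['opening'])
for n,z in {'clamp_bar':.124,'clamp_hinge':.092,'lid_knob':.098}.items():
    for r in viewer.pinpoint('wrist',n)[:2]: print(n,round(r['confidence'],2),np.round(np.array(r['xy'])*[640,480]),atz('wrist',r['xy'],z,st).round(4))
E
```

```text
time: 2.22
eef_pos: [0.2262, 0.6359, 0.2538]
tcp_rot: [0.742, 0.67, 0.0, 0.0]
contact_force: [0.3, -0.7, 0.9]
opening: 0.995
finger_force: 0.0
time: 2.97
eef_pos: [0.3297, 0.2989, 0.2539]
tcp_rot: [0.74, 0.673, 0.0, 0.0]
contact_force: [1.1, 1.0, -0.4]
opening: 0.995
finger_force: 0.0
time: 3.97
eef_pos: [0.4334, -0.0288, 0.2536]
tcp_rot: [0.74, 0.672, 0.0, -0.0]
contact_force: [0.7, 0.0, 0.4]
opening: 0.281
finger_force: 0.0
3.9667 [ 0.43343605 -0.02875808  0.25358174] [[0.096, 0.995, -0.0], [0.995, -0.096, 0.001], [0.001, -0.0, -1.0]] [0.65532597 0.03531067 0.42163915] 0.28066950338501984
clamp_bar 0.77 [322. 216.] [ 0.4291 -0.025   0.124 ]
clamp_hinge 0.96 [456. 207.] [ 0.5566 -0.0367  0.092 ]
lid_knob 0.88 [380. 206.] [ 0.483  -0.0276  0.098 ]
```

View pics/w1.png

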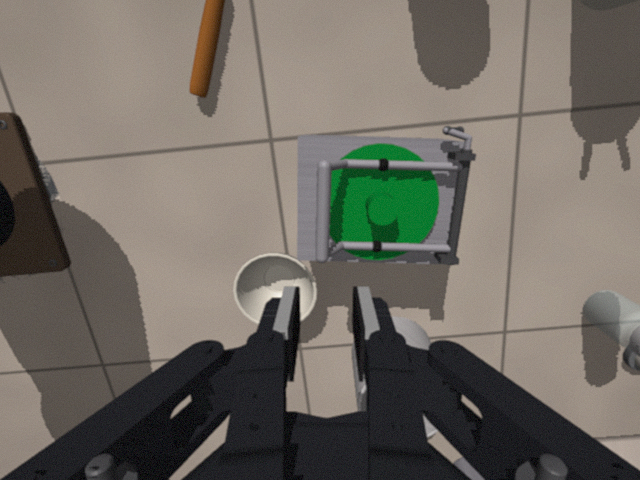

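The box is aligned with the tool. The bar runs from pixel (322,165) to (322,258), as the network reported. The fingers straddle column 326, so a shift of about 4 mm is needed.

```bash
python3 -m handwheel '[[[0.025,0.0035,-0.004,0.02,0],[0.025,0,0,0.03,0],[0.025,0,0,0.03,0],[0.025,0,0,0.025,0],[0.025,0,0,0.015,0],[0.025,0,0,0.01,0],[0.025,0,0,0.01,0],[0.025,0,0,0.008,0],[0.025,0,0,0,0],[0.025,0,0,0,0]]]' 20
python3 - <<'E'
from h import *
st=get_state(); a=viewer.read_camera('wrist'); cv2.imwrite('pics/w2.png',a)
print(st['contact_force'],st['wrist_torque'])
E
```

```text
time: 5.0
eef_pos: [0.4303, -0.025, 0.106]
tcp_rot: [0.74, 0.673, 0.0, 0.0]
contact_force: [0.9, -1.1, -0.2]
opening: 0.295
finger_force: 0.0
[ 0.93298229 -1.07636463 -0.23880904] [-0.01737353 -0.06738347 -0.04362382]
```

View pics/w2.png

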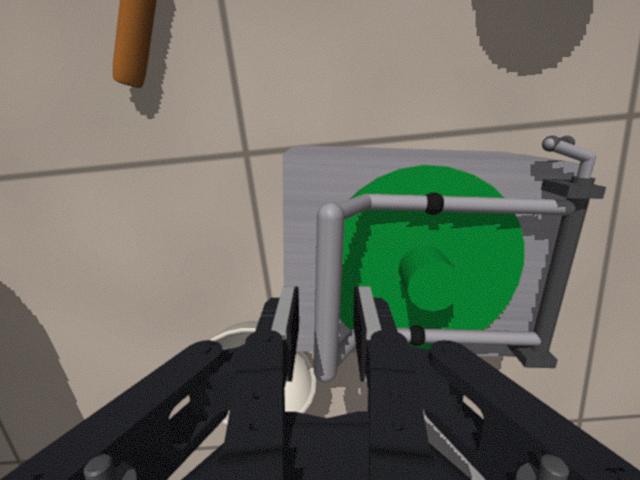

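The bar (column 328) lies midway between the pads (columns 298 and 357). I'll close on it.

```bash
python3 -m handwheel '[[[0.012,0,0,0,0],[0.008,0,0,0,0],[0.006,0,0,0,0],[0.004,0,0,0,0],[0.004,0,0,0,0],[0.004,0,0,0,0]]]' 20
```

```text
time: 5.55
eef_pos: [0.4309, -0.0254, 0.1071]
tcp_rot: [0.74, 0.672, 0.0, 0.001]
contact_force: [-1.4, -1.3, 5.6]
opening: 0.051
finger_force: 3.6
```

```bash
python3 - <<'E'
from h import *
a=viewer.read_camera('wrist'); cv2.imwrite('pics/w3.png',a)
s=get_state(); print(s)
E
```

```text
{'time': 5.6, 'qpos': array([-2.94728239e-01, -1.56417055e-01,  2.24207962e+00, -1.31519310e-04,
        1.05380388e+00, -1.98892235e-01]), 'dq': array([ 0.00135703,  0.00023633, -0.00087876,  0.00049632, -0.00025728,
        0.00142179]), 'joint_efforts': array([-1.59445207e-02, -1.80864841e+01, -2.43299085e+01,  2.95695348e-02,
       -2.16116644e-01, -1.04005248e-02]), 'eef_pos': array([ 0.43090546, -0.02539534,  0.10705343]), 'tcp_rot': array([7.40143074e-01, 6.72448582e-01, 4.96188136e-04, 9.41941478e-04]), 'contact_force': array([-0.73888465,  0.37711788,  4.34782242]), 'wrist_torque': array([ 0.05416465,  0.21048304, -0.01746355]), 'finger_force': 3.555928096175194, 'opening': 0.0499684082659737}
```

View pics/w3.png

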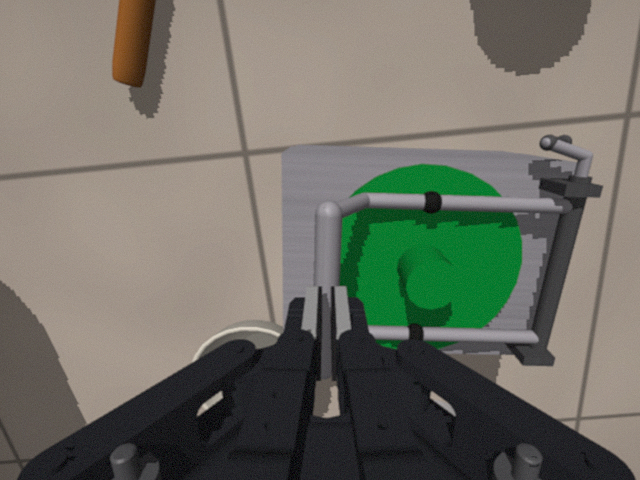

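The view doesn't settle whether the bar is between the pads or just under their tips. I'll close fully and see if the fingers stop.

```bash
python3 -m handwheel '[[[0,0,0,0,0],[0,0,0,0,0],[0,0,0,0,0]]]' 20; python3 - <<'E'
from h import *
a=viewer.read_camera('wrist'); cv2.imwrite('pics/w4.png',cv2.resize(a[200:400,220:440],None,fx=3,fy=3)[:600])
E
```

```text
time: 5.85
eef_pos: [0.4311, -0.0254, 0.1074]
tcp_rot: [0.74, 0.672, 0.001, 0.001]
contact_force: [-1.0, 0.2, 5.8]
opening: -0.001
finger_force: 3.2
```

View pics/w4.png

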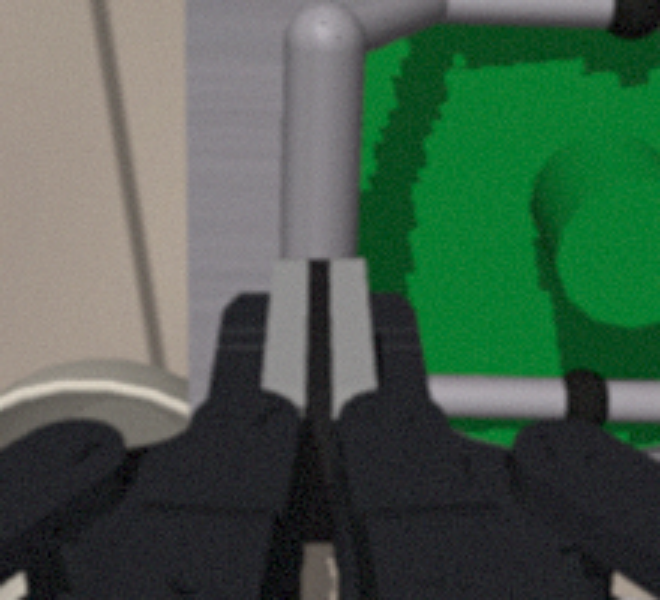

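The fingers shut fully above the bar, so their real tips sit higher than I assumed; the pad tips at row 286 fit about 20 mm behind the TCP. I'll lift off, open, and go about 20 mm deeper, which stays clear of the flange either way.

```bash
python3 -m handwheel '[[[0.0,0,0,-0.012,0],[0.027,0,0,-0.01,0],[0.027,0,0,0,0],[0.027,0,0,0,0],[0.027,0,0,0,0],[0.027,0,0,0.012,0],[0.027,0,0,0.01,0],[0.027,0,0,0.005,0],[0.027,0,0,0.005,0],[0.027,0,0,0.004,0],[0.027,0,0,0.003,0],[0.027,0,0,0,0]]]' 20
```

```text
time: 6.9
eef_pos: [0.4296, -0.0249, 0.0879]
tcp_rot: [0.74, 0.672, -0.0, -0.001]
contact_force: [-0.2, -0.2, -0.5]
opening: 0.315
finger_force: 0.0
```

```bash
python3 -m handwheel '[[[0.012,0,0,0,0],[0.006,0,0,0,0],[0.0,0,0,0,0],[0,0,0,0,0],[0,0,0,0,0]]]' 20; python3 - <<'E'
from h import *
a=viewer.read_camera('wrist'); cv2.imwrite('pics/w5.png',cv2.resize(a[200:400,220:440],None,fx=3,fy=3)[:600])
E
```

```text
time: 7.32
eef_pos: [0.431, -0.0254, 0.0891]
tcp_rot: [0.74, 0.672, 0.001, 0.001]
contact_force: [4.0, -2.0, -2.4]
opening: 0.136
finger_force: 19.4
```

Gripped: opening 11.6 mm at 19 N. I start along the arc.

```bash
python3 -m handwheel '[[[0,0,0.0016,-0.0055,0],[0,0,0.0016,-0.0056,0],[0,0,0.0021,-0.0054,0],[0,0,0.0022,-0.0054,0],[0,0,0.0026,-0.0052,0],[0,0,0.0026,-0.0052,0],[0,0,0.003,-0.005,0],[0,0,0.003,-0.0049,0],[0,0,0,0,0],[0,0,0,0,0]]]' 20
```

```text
time: 8.2
eef_pos: [0.4479, -0.0267, 0.1309]
tcp_rot: [0.74, 0.673, -0.001, -0.001]
contact_force: [-1.5, -0.5, -2.2]
opening: 0.131
finger_force: 19.6
```

```bash
python3 -m handwheel '[[[0,0,0.0034,-0.0047,0],[0,0,0.0035,-0.0046,0],[0,0,0.0038,-0.0044,0],[0,0,0.0039,-0.0043,0],[0,0,0.0042,-0.004,0],[0,0,0.0042,-0.004,0],[0,0,0.0045,-0.0036,0],[0,0,0.0046,-0.0036,0],[0,0,0,0,0],[0,0,0,0,0]]]' 20
```

```text
time: 9.03
eef_pos: [0.4795, -0.0299, 0.1667]
tcp_rot: [0.74, 0.673, -0.002, -0.002]
contact_force: [-10.9, 0.9, 8.0]
opening: 0.127
finger_force: 19.8
```

The force is about 13 N radially outward with a tangential spring load of about 4 N, so my arc runs slightly inside. I'll correct outward.

```bash
python3 -m handwheel '[[[0,0,-0.0015,-0.002,0],[0,0,0,0,0],[0,0,0,0,0]]]' 20; python3 - <<'E'
from h import *
s=get_state();print(s['eef_pos'],s['contact_force'],s['wrist_torque'])
for n,z in {'clamp_hinge':.092,'lid_knob':.098,'clamp_bar':.2}.items():
    for c in ['top','wrist']:
        viewer.read_camera(c)
        for r in viewer.pinpoint(c,n)[:1]: print(n,c,round(r['confidence'],2),np.round(np.array(r['xy'])*[640,480]),atz(c,r['xy'],z,s).round(4))
E
```

```text
time: 9.28
eef_pos: [0.479, -0.0297, 0.1666]
tcp_rot: [0.74, 0.673, -0.0, -0.0]
contact_force: [-3.4, -0.6, -0.3]
opening: 0.133
finger_force: 20.2
[ 0.47897638 -0.02972914  0.16657139] [-3.42758027 -0.56622292 -0.34706338] [-0.1285274   0.66130418 -0.26848974]
clamp_hinge wrist 0.6 [435. 242.] [ 0.5558 -0.0387  0.092 ]
lid_knob top 0.74 [338. 286.] [ 0.4806 -0.0212  0.098 ]
lid_knob wrist 0.66 [337. 239.] [ 0.4857 -0.0279  0.098 ]
clamp_bar top 0.68 [449. 279.] [ 0.4913 -0.2433  0.2   ]
clamp_bar wrist 0.9 [325. 318.] [ 0.4776 -0.028   0.2   ]
```

The box has not moved (hinge and knob unchanged), and the force is now the 3 N spring alone. Continuing.

```bash
python3 -m handwheel '[[[0,0,0.0047,-0.0034,0],[0,0,0.0048,-0.0034,0],[0,0,0.005,-0.0029,0],[0,0,0.005,-0.0029,0],[0,0,0,0,0],[0,0,0,0,0]]]' 20
```

```text
time: 10.38
eef_pos: [0.4987, -0.0318, 0.18]
tcp_rot: [0.74, 0.673, -0.0, 0.0]
contact_force: [-5.8, 1.1, 5.8]
opening: 0.129
finger_force: 20.0
```

```bash
python3 -m handwheel '[[[0,0,0.0053,-0.0024,0],[0,0,0.0053,-0.0024,0],[0,0,0.0055,-0.0019,0],[0,0,0.0055,-0.0019,0],[0,0,0,0,0],[0,0,0,0,0]]]' 20
```

```text
time: 10.88
eef_pos: [0.5213, -0.0342, 0.19]
tcp_rot: [0.74, 0.673, 0.001, 0.002]
contact_force: [-6.2, -1.2, 8.8]
opening: 0.127
finger_force: 20.0
```

```bash
python3 -m handwheel '[[[0,0,-0.0004,-0.002,0],[0,0,0,0,0],[0,0,0,0,0]]]' 20; python3 -c "
from h import *
s=get_state();print(s['eef_pos'],s['contact_force'],s['wrist_torque'])"
```

```text
time: 11.13
eef_pos: [0.5197, -0.0338, 0.1897]
tcp_rot: [0.74, 0.673, 0.0, 0.0]
contact_force: [-4.1, -1.9, 2.6]
opening: 0.131
finger_force: 20.2
[ 0.51973308 -0.03384612  0.18967702] [-4.08217737 -1.93839476  2.60035804] [-0.30088654  0.72083143 -0.17063724]
```

```bash
python3 -m handwheel '[[[0,0,0.0056,-0.0018,0],[0,0,0.0056,-0.0018,0],[0,0,0,0,0],[0,0,0,0,0]]]' 20
```

```text
time: 11.47
eef_pos: [0.5313, -0.035, 0.1933]
tcp_rot: [0.74, 0.672, 0.0, 0.001]
contact_force: [-4.1, -1.7, 3.2]
opening: 0.127
finger_force: 20.0
```

```bash
python3 -m handwheel '[[[0,0,0.0057,-0.0013,0],[0,0,0.0057,-0.0013,0],[0,0,0,0,0],[0,0,0,0,0]]]' 20
```

```text
time: 11.8
eef_pos: [0.5426, -0.036, 0.1958]
tcp_rot: [0.74, 0.672, 0.0, 0.001]
contact_force: [-3.0, -2.0, 3.1]
opening: 0.127
finger_force: 19.9
```

```bash
python3 -m handwheel '[[[0,0,0.0058,-0.0006,0],[0,0,0.0058,-0.0006,0],[0,0,0,0,0],[0,0,0,0,0]]]' 20
```

```text
time: 12.13
eef_pos: [0.5544, -0.0372, 0.1972]
tcp_rot: [0.74, 0.672, 0.0, 0.001]
contact_force: [-2.2, -1.4, 5.0]
opening: 0.127
finger_force: 19.8
```

```bash
python3 -m handwheel '[[[0,0,0.0058,0,0],[0,0,0.0058,0,0],[0,0,0,0,0],[0,0,0,0,0]]]' 20
```

```text
time: 12.47
eef_pos: [0.566, -0.0383, 0.1974]
tcp_rot: [0.74, 0.672, 0.001, 0.001]
contact_force: [-2.1, -2.7, 5.1]
opening: 0.128
finger_force: 19.6
```

```bash
python3 -m handwheel '[[[0,0,0.0058,0.0003,0],[0,0,0.0058,0.0004,0],[0,0,0,0,0],[0,0,0,0,0]]]' 20
```

```text
time: 12.8
eef_pos: [0.5775, -0.0394, 0.1965]
tcp_rot: [0.74, 0.672, 0.001, 0.001]
contact_force: [-1.4, -3.2, 5.4]
opening: 0.131
finger_force: 19.7
```

```bash
python3 -m handwheel '[[[0,0,0.0057,0.001,0],[0,0,0,0,0],[0,0,0,0,0]]]' 20
```

```text
time: 13.05
eef_pos: [0.583, -0.0398, 0.1953]
tcp_rot: [0.74, 0.672, 0.001, 0.001]
contact_force: [-0.8, -2.8, 5.1]
opening: 0.127
finger_force: 19.8
```

```bash
python3 -m handwheel '[[[0,-0.0007,0.0057,0.0003,0],[0,0,0,0,0],[0,0,0,0,0]]]' 20;  python3 -m handwheel '[[[0,0,0,0,0]]]' 20
```

```text
time: 13.3
eef_pos: [0.5882, -0.0407, 0.1944]
tcp_rot: [0.74, 0.672, 0.0, -0.0]
contact_force: [-0.8, -1.9, 3.6]
opening: 0.129
finger_force: 19.7
time: 13.38
eef_pos: [0.588, -0.0408, 0.1944]
tcp_rot: [0.74, 0.672, 0.0, -0.0]
contact_force: [-0.3, -1.8, 3.7]
opening: 0.133
finger_force: 19.7
```

```bash
python3 -m handwheel '[[[0,0,0.0056,0.0012,0],[0,0,0,0,0],[0,0,0,0,0]]]' 20;  python3 -m handwheel '[[[0,0,0,0,0]]]' 20
```

```text
time: 13.63
eef_pos: [0.5936, -0.0413, 0.1928]
tcp_rot: [0.74, 0.672, -0.0, -0.0]
contact_force: [-0.5, -1.8, 1.5]
opening: 0.129
finger_force: 19.7
time: 13.72
eef_pos: [0.5934, -0.0413, 0.1928]
tcp_rot: [0.74, 0.672, -0.0, -0.0]
contact_force: [-0.7, -1.6, 2.0]
opening: 0.131
finger_force: 19.7
```

```bash
python3 -m handwheel '[[[0,0,0.0056,0.0015,0],[0,0,0,0,0],[0,0,0,0,0]]]' 20;  python3 -m handwheel '[[[0,0,0,0,0]]]' 20
```

```text
time: 13.97
eef_pos: [0.5992, -0.042, 0.1914]
tcp_rot: [0.74, 0.673, -0.0, -0.0]
contact_force: [-0.7, -1.9, 0.8]
opening: 0.134
finger_force: 19.6
time: 14.05
eef_pos: [0.599, -0.042, 0.1915]
tcp_rot: [0.74, 0.672, -0.0, -0.0]
contact_force: [-1.4, -2.2, 0.7]
opening: 0.13
finger_force: 19.5
```

```bash
python3 -m handwheel '[[[0,0,0.0055,0.0018,0],[0,0,0,0,0],[0,0,0,0,0]]]' 20;  python3 -m handwheel '[[[0,0,0,0,0]]]' 20
```

```text
time: 14.3
eef_pos: [0.6047, -0.0426, 0.1897]
tcp_rot: [0.74, 0.672, -0.0, -0.0]
contact_force: [-1.9, -1.7, -0.3]
opening: 0.13
finger_force: 19.6
time: 14.38
eef_pos: [0.6045, -0.0425, 0.1898]
tcp_rot: [0.74, 0.672, -0.0, -0.0]
contact_force: [-1.0, -2.5, -0.1]
opening: 0.126
finger_force: 19.6
```

```bash
python3 -m handwheel '[[[0,0,0.0053,0.0024,0],[0,0,0,0,0],[0,0,0,0,0]]]' 20;  python3 -m handwheel '[[[0,0,0,0,0]]]' 20
```

```text
time: 14.63
eef_pos: [0.6103, -0.0432, 0.1878]
tcp_rot: [0.74, 0.672, 0.0, 0.0]
contact_force: [-1.3, -2.1, 1.6]
opening: 0.126
finger_force: 19.6
time: 14.72
eef_pos: [0.6101, -0.0432, 0.1878]
tcp_rot: [0.74, 0.672, 0.0, 0.0]
contact_force: [-0.8, -2.3, 2.3]
opening: 0.132
finger_force: 19.6
```

```bash
python3 -m handwheel '[[[0,0,0.0052,0.0026,0],[0,0,0,0,0],[0,0,0,0,0]]]' 20;  python3 -m handwheel '[[[0,0,0,0,0]]]' 20
```

```text
time: 14.97
eef_pos: [0.6159, -0.0437, 0.1854]
tcp_rot: [0.74, 0.672, 0.001, 0.001]
contact_force: [1.1, -2.5, 1.6]
opening: 0.128
finger_force: 19.6
time: 15.05
eef_pos: [0.6156, -0.0437, 0.1855]
tcp_rot: [0.74, 0.672, 0.0, 0.001]
contact_force: [0.5, -3.3, 2.0]
opening: 0.128
finger_force: 19.6
```

```bash
python3 -m handwheel '[[[0,-0.0005,0.0051,0.0027,0],[0,0,0,0,0],[0,0,0,0,0]]]' 20;  python3 -m handwheel '[[[0,0,0,0,0]]]' 20
```

```text
time: 15.3
eef_pos: [0.6208, -0.0445, 0.1826]
tcp_rot: [0.74, 0.672, 0.001, 0.0]
contact_force: [0.8, -2.8, 3.7]
opening: 0.129
finger_force: 20.0
time: 15.38
eef_pos: [0.6206, -0.0445, 0.1827]
tcp_rot: [0.74, 0.672, 0.001, 0.0]
contact_force: [1.3, -2.7, 1.9]
opening: 0.129
finger_force: 20.0
```

```bash
python3 -m handwheel '[[[0,0,0.0034,0.0019,0],[0,0,0,0,0],[0,0,0,0,0]]]' 20;  python3 -m handwheel '[[[0,0,0,0,0]]]' 20
```

```text
time: 15.63
eef_pos: [0.6239, -0.0449, 0.1808]
tcp_rot: [0.74, 0.672, 0.0, 0.0]
contact_force: [1.1, -3.1, 3.4]
opening: 0.124
finger_force: 20.1
time: 15.72
eef_pos: [0.6238, -0.0449, 0.1808]
tcp_rot: [0.74, 0.672, 0.0, 0.0]
contact_force: [0.1, -2.9, 3.3]
opening: 0.128
finger_force: 20.1
```

```bash
python3 -m handwheel '[[[0,-0.0005,0.0042,0.0019,0],[0,0,0,0,0],[0,0,0,0,0]]]' 20;  python3 -m handwheel '[[[0,0,0,0,0]]]' 20
```

```text
time: 15.97
eef_pos: [0.6277, -0.0456, 0.1783]
tcp_rot: [0.74, 0.672, 0.0, -0.0]
contact_force: [1.7, -3.0, 1.5]
opening: 0.127
finger_force: 20.1
time: 16.05
eef_pos: [0.6276, -0.0456, 0.1784]
tcp_rot: [0.74, 0.672, 0.0, -0.0]
contact_force: [0.9, -2.3, 2.2]
opening: 0.129
finger_force: 20.1
```

```bash
python3 -m handwheel '[[[0,0,0.0028,0.0016,0],[0,0,0,0,0],[0,0,0,0,0]]]' 20;  python3 -m handwheel '[[[0,0,0,0,0]]]' 20
```

```text
time: 16.3
eef_pos: [0.6303, -0.0459, 0.1766]
tcp_rot: [0.74, 0.673, -0.0, -0.0]
contact_force: [0.8, -1.7, 2.2]
opening: 0.129
finger_force: 20.1
time: 16.38
eef_pos: [0.6302, -0.0459, 0.1767]
tcp_rot: [0.74, 0.672, -0.0, -0.0]
contact_force: [0.8, -1.5, 1.0]
opening: 0.129
finger_force: 20.1
```

```bash
python3 -m handwheel '[[[0,0,0.0027,0.0017,0],[0,0,0,0,0],[0,0,0,0,0]]]' 20;  python3 -m handwheel '[[[0,0,0,0,0]]]' 20; python3 - <<'E'
from h import *
st=get_state()
for c in ['scene','wrist']:
    a=viewer.read_camera(c); 
    if c=='scene': cv2.imwrite('pics/s2.png',cv2.resize(a[150:310,210:420],None,fx=3.5,fy=3.5))
    for n,z in {'clamp_hinge':.092,'lid_knob':.098,'clamp_bar':.2}.items():
        for r in viewer.pinpoint(c,n)[:1]: print(n,c,round(r['confidence'],2),np.round(np.array(r['xy'])*[640,480]),atz(c,r['xy'],z,st).round(4))
E
```

```text
time: 16.63
eef_pos: [0.633, -0.0462, 0.1749]
tcp_rot: [0.74, 0.672, -0.0, -0.0]
contact_force: [0.0, -1.4, 0.7]
opening: 0.126
finger_force: 20.0
time: 16.72
eef_pos: [0.6329, -0.0462, 0.1749]
tcp_rot: [0.74, 0.672, -0.0, -0.0]
contact_force: [-0.1, -1.7, 1.9]
opening: 0.126
finger_force: 20.0
clamp_hinge scene 0.89 [299. 245.] [ 0.5673 -0.0423  0.092 ]
lid_knob scene 0.94 [309. 223.] [ 0.4752 -0.0277  0.098 ]
clamp_bar scene 0.82 [289. 227.] [ 0.6485 -0.0501  0.2   ]
clamp_hinge wrist 0.72 [229. 236.] [ 0.5602 -0.0393  0.092 ]
lid_knob wrist 0.6 [126. 233.] [ 0.4885 -0.0282  0.098 ]
clamp_bar wrist 0.91 [326. 316.] [ 0.6313 -0.0485  0.2   ]
```

View pics/s2.png

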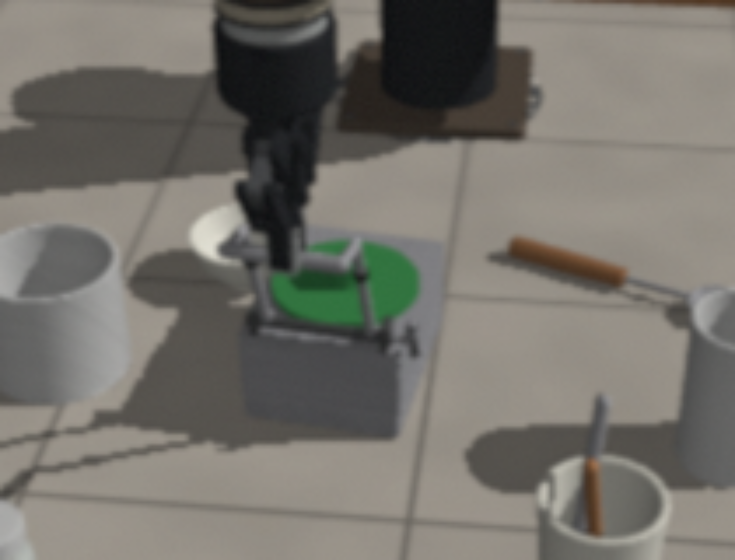

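The clamp leans back behind the hinge, near pixel (300,260) in the crop, and the box stands level. I'll go a little further, then open the fingers a few millimetres so the bar stays caged and shows which way it drifts.

```bash
python3 -m handwheel '[[[0,0,0.0027,0.0018,0],[0,0,0,0,0],[0,0,0,0,0]]]' 20;  python3 -m handwheel '[[[0,0,0,0,0]]]' 20
```

```text
time: 17.37
eef_pos: [0.6356, -0.0465, 0.1731]
tcp_rot: [0.74, 0.673, -0.0, -0.0]
contact_force: [-1.0, -1.0, -1.1]
opening: 0.126
finger_force: 19.8
time: 17.45
eef_pos: [0.6356, -0.0465, 0.1732]
tcp_rot: [0.74, 0.673, -0.0, -0.0]
contact_force: [-0.9, -1.9, -0.5]
opening: 0.129
finger_force: 19.8
```

```bash
python3 -m handwheel '[[[0.022,0,0,0,0],[0.022,0,0,0,0],[0.022,0,0,0,0],[0.022,0,0,0,0],[0.022,0,0,0,0],[0.022,0,0,0,0]]]' 20; python3 - <<'E'
from h import *
a=viewer.read_camera('wrist'); cv2.imwrite('pics/w6.png',cv2.resize(a[180:400,200:460],None,fx=2.5,fy=2.5))
E
```

```text
time: 17.95
eef_pos: [0.6361, -0.0463, 0.1738]
tcp_rot: [0.74, 0.673, 0.001, 0.0]
contact_force: [1.3, 1.4, 0.3]
opening: 0.254
finger_force: 0.5
```

View pics/w6.png

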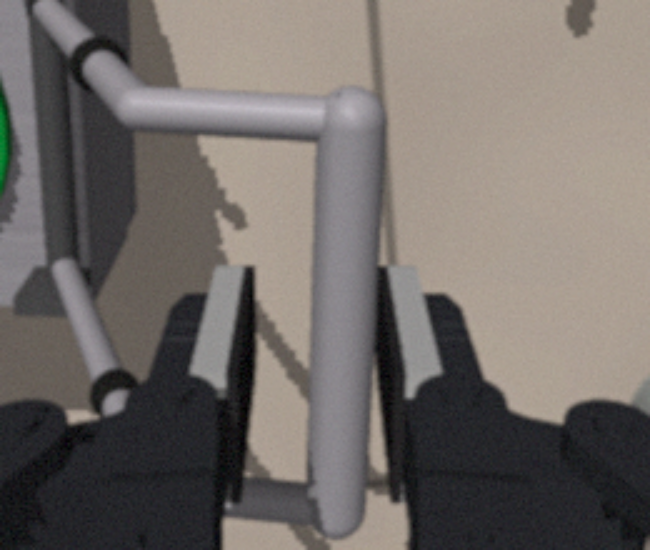

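The bar has moved to the rear pad (pad force 0.5 N), so it is past the hold-open point. I'll release it and rise.

```bash
python3 -m handwheel '[[[0.03,0,0,0,0],[0.04,0,0,0,0],[0.05,0,0,0,0],[0.06,0,0,0,0],[0.06,0,0,0,0],[0.06,0,0,-0.01,0],[0.06,0,0,-0.02,0],[0.06,0,0,-0.03,0],[0.06,0,0,-0.03,0],[0.06,0,0,0,0],[0.06,0,0,0,0]]]' 20; python3 - <<'E'
from h import *
st=get_state(); print(st['eef_pos'],st['contact_force'])
for c in ['wrist','top','scene']:
    viewer.read_camera(c)
    for n,z in {'clamp_hinge':.092,'lid_knob':.098,'clamp_bar':.19,'canister_wide_rim':.1}.items():
        for r in viewer.pinpoint(c,n)[:1]: print(n,c,round(r['confidence'],2),np.round(np.array(r['xy'])*[640,480]),atz(c,r['xy'],z,st).round(4))
E
```

```text
time: 18.92
eef_pos: [0.6373, -0.0468, 0.2678]
tcp_rot: [0.74, 0.672, 0.002, 0.003]
contact_force: [-0.3, -0.7, -0.8]
opening: 0.703
finger_force: 0.0
[ 0.63727703 -0.04684687  0.26783731] [-0.2635007  -0.6941631  -0.83979286]
clamp_hinge wrist 0.6 [246. 207.] [ 0.558  -0.0389  0.092 ]
lid_knob wrist 0.98 [169. 204.] [ 0.4856 -0.0279  0.098 ]
clamp_bar wrist 0.71 [339. 244.] [ 0.6458 -0.0522  0.19  ]
canister_wide_rim top 0.67 [448. 278.] [ 0.501  -0.2685  0.1   ]
clamp_hinge scene 0.84 [299. 244.] [ 0.5629 -0.0424  0.092 ]
lid_knob scene 0.75 [308. 223.] [ 0.4738 -0.0325  0.098 ]
clamp_bar scene 0.63 [287. 234.] [ 0.6608 -0.0508  0.19  ]
canister_wide_rim scene 0.61 [221. 225.] [ 0.5099 -0.2634  0.1   ]
```

The clamp stays open with its bar at about x 0.646. Now to the knob.

```bash
python3 -m handwheel '[[[0.046,0.001,-0.038,0,0],[0.046,0.001,-0.038,0,0],[0.046,0.001,-0.038,0,0],[0.046,0.001,-0.038,0,0],[0.046,0,0,0.04,0],[0.046,0,0,0.04,0],[0.046,0,0,0.03,0],[0.046,0,0,0.02,0],[0.046,0,0,0.01,0],[0.046,0,0,0,0],[0.046,0,0,0,0]]]' 20; python3 - <<'E'
from h import *
st=get_state(); print(st['eef_pos'],st['contact_force'])
a=viewer.read_camera('wrist'); cv2.imwrite('pics/w7.png',a)
for n,z in {'lid_knob':.098}.items():
        for r in viewer.pinpoint('wrist',n)[:1]: print(n,round(r['confidence'],2),np.round(np.array(r['xy'])*[640,480]),atz('wrist',r['xy'],z,st).round(4))
E
```

```text
time: 20.58
eef_pos: [0.4854, -0.0281, 0.1242]
tcp_rot: [0.74, 0.672, 0.0, 0.0]
contact_force: [-0.2, 0.1, 0.5]
opening: 0.538
finger_force: 0.0
[ 0.48535601 -0.0281371   0.12415592] [-0.16298097  0.11472637  0.48125772]
lid_knob 0.87 [326. 267.] [ 0.484  -0.0283  0.098 ]
```

View pics/w7.png

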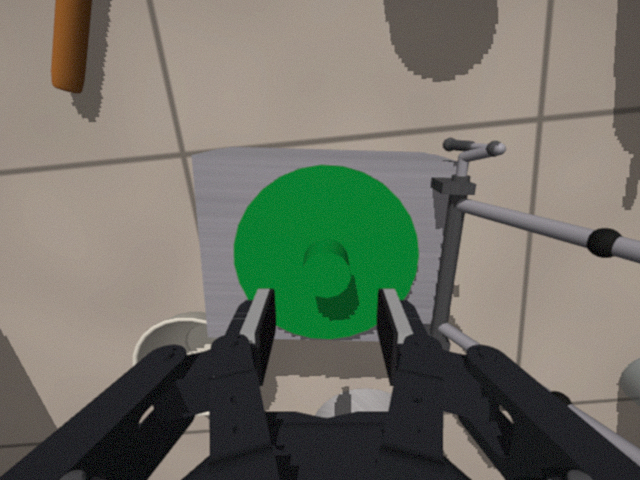

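The clamp stands open behind the lid. The knob (326,267) is centred between the pads (275 and 378), so I descend gently.

```bash
python3 -m handwheel '[[[0.046,0,0,0.017,0],[0.046,0,0,0.017,0],[0.046,0,0,0.006,0],[0.046,0,0,0,0]]]' 25;python3 -m handwheel '[[[0.046,0,0,0.004,0],[0.046,0,0,0.004,0],[0.046,0,0,0,0]]]';python3 - <<'E'
from h import *
st=get_state(); print(st['eef_pos'],st['contact_force'])
E
```

```text
time: 21.02
eef_pos: [0.4845, -0.0279, 0.0832]
tcp_rot: [0.74, 0.672, -0.0, -0.001]
contact_force: [0.2, -0.4, 1.3]
opening: 0.537
finger_force: 0.0
time: 21.27
eef_pos: [0.4851, -0.0281, 0.0757]
tcp_rot: [0.74, 0.672, 0.0, 0.0]
contact_force: [-0.3, 0.0, -0.1]
opening: 0.539
finger_force: 0.0
[ 0.48509008 -0.02807218  0.07574868] [-0.25948712  0.011424   -0.09339448]
```

```bash
python3 -m handwheel '[[[0.035,0,0,0,0],[0.025,0,0,0,0],[0.015,0,0,0,0],[0.015,0,0,0,0],[0.01,0,0,0,0],[0.01,0,0,0,0]]]' 30
```

```text
time: 21.77
eef_pos: [0.4854, -0.0281, 0.0762]
tcp_rot: [0.74, 0.672, 0.0, 0.001]
contact_force: [-0.5, 0.2, 3.6]
opening: 0.313
finger_force: 29.8
```

Gripped at 26.7 mm. I lift straight up and re-measure the canister.

```bash
python3 -m handwheel '[[[0.01,0,0,-0.004,0],[0.01,0,0,-0.006,0],[0.01,0,0,-0.01,0],[0.01,0,0,-0.015,0],[0.01,0,0,-0.02,0],[0.01,0,0,-0.01,0],[0.01,0,0,0,0],[0.01,0,0,0,0]]]' 30; python3 - <<'E'
from h import *
st=get_state()
for c in ['top','wrist','scene']:
    a=viewer.read_camera(c)
    for n,z in {'lid_knob':st['eef_pos'][2]+.022,'canister_wide_rim':.1,'canister_wide':0,'tiffin':0}.items():
        for r in viewer.pinpoint(c,n)[:1]: print(n,c,round(r['confidence'],2),np.round(np.array(r['xy'])*[640,480]),atz(c,r['xy'],z,st).round(4))
    if c=='top':
        m=viewer.outline_of(c,'canister_wide')[0]['mask']
        # compare mask with predicted silhouette: rim circle + base circle
        p,f,M=cam('top'); 
        t=np.linspace(0,2*np.pi,60)
        def pred(x,y):
            pts=[]
            for z in (0,.1):
                P=np.c_[x+.056*np.cos(t),y+.056*np.sin(t),np.full(60,z)]
                q=(P-M[:3,3])@M[:3,:3]; pts.append(np.c_[p['cx']-f*q[:,0]/q[:,2],p['cy']+f*q[:,1]/q[:,2]])
            h=cv2.convexHull(np.vstack(pts).astype(np.float32)); im=np.zeros((480,640),np.uint8); cv2.fillConvexPoly(im,np.round(h).astype(np.int32),1); return im>0
        best=max(((lambda g:(g&m).sum()/(g|m).sum())(pred(x,y)),x,y) for x in np.arange(.485,.52,.001) for y in np.arange(-.29,-.25,.001))
        print('fit',best)
E
```

```text
time: 22.43
eef_pos: [0.4851, -0.0281, 0.1411]
tcp_rot: [0.74, 0.672, 0.0, 0.001]
contact_force: [-0.3, 0.4, -1.8]
opening: 0.311
finger_force: 29.7
lid_knob top 0.61 [341. 280.] [ 0.4901 -0.0269  0.1631]
canister_wide_rim top 0.89 [449. 279.] [ 0.4985 -0.2697  0.1   ]
canister_wide top 0.73 [436. 282.] [ 0.4977 -0.2648  0.    ]
fit (np.float64(0.9421556387848523), np.float64(0.504), np.float64(-0.26499999999999996))
lid_knob wrist 0.75 [327. 309.] [ 0.4843 -0.0288  0.1631]
canister_wide wrist 0.6 [364. 416.] [ 0.5046 -0.2594  0.    ]
lid_knob scene 0.68 [307. 201.] [ 0.4672 -0.0332  0.1631]
canister_wide_rim scene 0.91 [221. 222.] [ 0.4975 -0.2681  0.1   ]
canister_wide scene 0.9 [225. 253.] [ 0.5062 -0.2679  0.    ]
tiffin scene 0.92 [311. 258.] [ 0.5039 -0.0209  0.    ]
```

```bash
python3 -m handwheel '[[[0.01,-0.015,0.0025,0,0],[0.01,-0.03,0.005,0,0],[0.01,-0.035,0.0055,0,0],[0.01,-0.035,0.006,0,0],[0.01,-0.035,0.006,0,0],[0.01,-0.035,0.006,0,0],[0.01,-0.03,0.005,0,0],[0.01,-0.022,0.003,0,0],[0.01,0,0,0,0],[0.01,0,0,0,0],[0.01,0,0,0.015,0],[0.01,0,0,0.01,0]]]' 30; python3 -m handwheel '[[[0.01,0,0,0,0],[0.01,0,0,0,0]]]' 30;  python3 - <<'E'
from h import *
st=get_state();print(st['eef_pos'])
a=viewer.read_camera('scene'); cv2.imwrite('pics/s3.png',cv2.resize(a[150:310,160:370],None,fx=3.5,fy=3.5))
b=viewer.read_camera('wrist')
for n in ['canister_wide_rim','canister_wide']:
  for c in ['scene','wrist']:
    for r in viewer.pinpoint(c,n)[:1]: print(n,c,round(r['confidence'],2),np.round(np.array(r['xy'])*[640,480]),atz(c,r['xy'],.1 if 'rim' in n else 0,st).round(4))
m=viewer.outline_of('wrist','canister_wide')
cv2.imwrite('pics/w8.png',b)
E
```

```text
time: 24.23
eef_pos: [0.501, -0.2666, 0.115]
tcp_rot: [0.74, 0.673, 0.0, -0.0]
contact_force: [-0.6, 0.7, -1.5]
opening: 0.31
finger_force: 29.7
time: 24.4
eef_pos: [0.5003, -0.2661, 0.1143]
tcp_rot: [0.74, 0.673, -0.0, -0.001]
contact_force: [0.1, 0.6, -1.2]
opening: 0.308
finger_force: 29.7
[ 0.50034567 -0.26606239  0.11434333]
canister_wide_rim scene 0.94 [223. 224.] [ 0.507  -0.2584  0.1   ]
canister_wide scene 0.7 [227. 254.] [ 0.5094 -0.2621  0.    ]
```

View pics/s3.png

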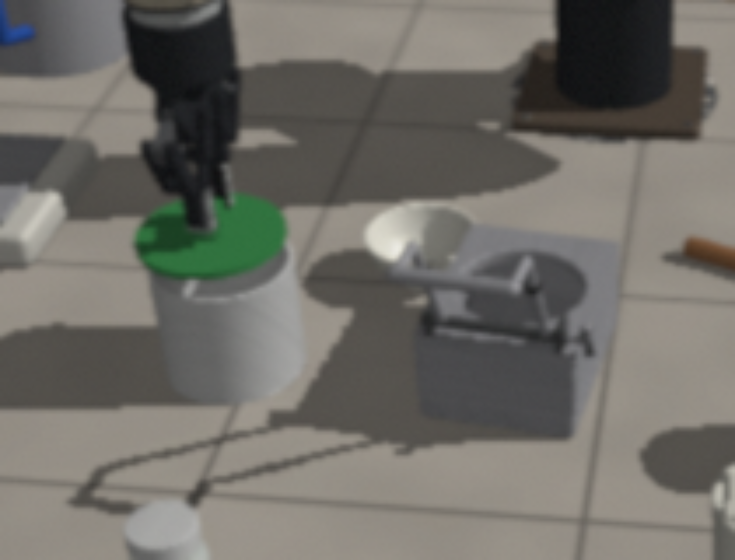

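The lid hangs just above the canister. In the crop its centre is at column 211 against 223 for the rim, so it looks some 5–7 mm too far toward -y. I'll fit both outlines in this same view to measure the offset.

```bash
cat > fit.py <<'E'
from h import *
def pred(c,x,y,cyl):
    p,f,M=cam(c); t=np.linspace(0,2*np.pi,80); pts=[]
    for r,z in cyl:
        P=np.c_[x+r*np.cos(t),y+r*np.sin(t),np.full(80,z)]
        q=(P-M[:3,3])@M[:3,:3]; pts.append(np.c_[p['cx']-f*q[:,0]/q[:,2],p['cy']+f*q[:,1]/q[:,2]])
    im=np.zeros((960,1280),np.uint8); cv2.fillConvexPoly(im,np.round(cv2.convexHull((2*np.vstack(pts)).astype(np.float32))).astype(np.int32),1); return im>0
def fit(c,m,cyl,x0,y0,occ=None,w=.02):
    m=cv2.resize(m.astype(np.uint8),(1280,960),interpolation=cv2.INTER_LINEAR)>0
    k=np.ones_like(m) if occ is None else ~cv2.dilate(cv2.resize(occ.astype(np.uint8),(1280,960)),np.ones((5,5)))>0 if False else (np.ones_like(m) if occ is None else cv2.dilate(cv2.resize(occ.astype(np.uint8),(1280,960)),np.ones((5,5)))==0)
    best=(0,)
    for x in np.arange(x0-w,x0+w,.001):
        for y in np.arange(y0-w,y0+w,.001):
            g=pred(c,x,y,cyl); s=((g&m)&k).sum()/((g|m)&k).sum(); best=max(best,(s,x,y))
    return best
E
python3 - <<'E'
from fit import *
st=get_state(); a=viewer.read_camera('scene')
ml=viewer.outline_of('scene','lid')[0]['mask']; mc=viewer.outline_of('scene','canister_wide')[0]['mask']
# keep rows where the gripper does not matter: use green pixels for the lid hull
h=cv2.convexHull(np.argwhere(ml)[:,::-1].astype(np.int32)); ml2=np.zeros((480,640),np.uint8); cv2.fillConvexPoly(ml2,h,1)
z=st['eef_pos'][2]-.002; print('lid origin z',z,ml.sum(),mc.sum())
x,y=st['eef_pos'][:2]
print('lid',fit('scene',ml2,[(.058,z+.006),(.058,z+.012)],x,y), 'true',x,y)
print('can',fit('scene',mc,[(.056,0),(.056,.1)],.502,-.266,ml2))
E
```

```text
lid origin z 0.11416027567303719 735 1471
lid (np.float64(0.93689721686415), np.float64(0.5053409797509705), np.float64(-0.2667768922755104)) true 0.5013409797509705 -0.2677768922755104Traceback (most recent call last):
  File "<stdin>", line 9, in <module>
  File "fit.py", line 14, in fit
    g=pred(c,x,y,cyl); s=((g&m)&k).sum()/((g|m)&k).sum(); best=max(best,(s,x,y))
  File "fit.py", line 3, in pred
    p,f,M=cam(c); t=np.linspace(0,2*np.pi,80); pts=[]
          ~~~^^^
  File "h.py", line 5, in cam
    p=viewer.camera_params(name)
ValueError: time passes only in moves, steps and waits
```

```bash
sed -i 's/^from h import \*/from h import *\nimport functools\ncam=functools.lru_cache(None)(cam)/' fit.py
python3 - <<'E'
from fit import *
a=viewer.read_camera('scene')
ml=viewer.outline_of('scene','lid')[0]['mask']; mc=viewer.outline_of('scene','canister_wide')[0]['mask']
h=cv2.convexHull(np.argwhere(ml)[:,::-1].astype(np.int32)); ml2=np.zeros((480,640),np.uint8); cv2.fillConvexPoly(ml2,h,1)
print('can',fit('scene',mc,[(.056,0),(.056,.1)],.502,-.266,ml2))
E
```

```text
can (np.float64(0.9640625), np.float64(0.501), np.float64(-0.263))
```

The fits put the canister at about (0.5005, -0.264), so I shift 3 mm and lower while feeling.

```bash
python3 -m handwheel '[[[0.01,0.003,0,0.003,0],[0.01,0,0,0.003,0],[0.01,0,0,0.003,0],[0.01,0,0,0.002,0],[0.01,0,0,0.0,0],[0.01,0,0,0,0]]]' 30; python3 -m handwheel '[[[0.01,0,0,0.002,0],[0.01,0,0,0.001,0],[0.01,0,0,0,0]]]' 30; 
```

```text
time: 25.55
eef_pos: [0.5011, -0.2646, 0.1042]
tcp_rot: [0.74, 0.672, -0.0, -0.0]
contact_force: [0.6, -0.2, -1.5]
opening: 0.309
finger_force: 29.7
time: 25.8
eef_pos: [0.5012, -0.2646, 0.1013]
tcp_rot: [0.74, 0.672, -0.0, -0.0]
contact_force: [-0.1, -0.4, -1.8]
opening: 0.308
finger_force: 29.7
```

```bash
python3 -m handwheel '[[[0.01,0,0,0.0015,0],[0.01,0,0,0.0015,0],[0.01,0,0,0,0]]]' 30; python3 -m handwheel '[[[0.01,0,0,0.0015,0],[0.01,0,0,0.001,0],[0.01,0,0,0,0]]]' 30; 
```

```text
time: 26.05
eef_pos: [0.5011, -0.2645, 0.0981]
tcp_rot: [0.74, 0.672, -0.0, -0.0]
contact_force: [0.6, -0.3, -2.0]
opening: 0.308
finger_force: 29.7
time: 26.3
eef_pos: [0.5014, -0.2647, 0.0963]
tcp_rot: [0.74, 0.672, -0.0, 0.0]
contact_force: [-0.1, -0.5, -0.4]
opening: 0.313
finger_force: 29.8
```

The lid's plug went in freely, and it now rests at the seated height. I release.

```bash
python3 -m handwheel '[[[0.01,0,0,0.0005,0],[0.01,0,0,0,0],[0.03,0,0,0,0],[0.046,0,0,0,0],[0.046,0,0,0,0],[0.046,0,0,0,0],[0.046,0,0,-0.005,0],[0.046,0,0,-0.02,0],[0.046,0,0,-0.03,0],[0.046,0,0,-0.04,0],[0.046,0,0,-0.04,0],[0.046,0,0,0,0]]]' 30; python3 - <<'E'
from fit import *
st=get_state();a=viewer.read_camera('scene'); cv2.imwrite('pics/s4.png',cv2.resize(a[150:330,150:400],None,fx=3,fy=3))
print(st['eef_pos'],st['contact_force'])
E
```

```text
time: 27.3
eef_pos: [0.5053, -0.2676, 0.2416]
tcp_rot: [0.74, 0.673, 0.002, 0.009]
contact_force: [0.4, -0.0, 1.6]
opening: 0.542
finger_force: 0.0
[ 0.50526048 -0.26760415  0.2415682 ] [ 0.37561237 -0.02572962  1.62997625]
```

View pics/s4.png

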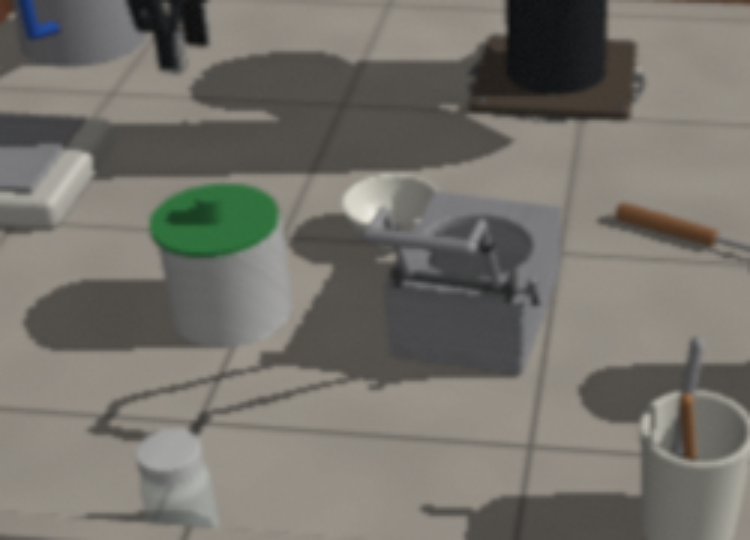

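The lid sits flat on the wide canister (crop pixel 215,218) and the clamp stands open (430,245). The other things in view are where they were and the robot is clear.

```bash
python3 -m handwheel '[[[0.046,0,0,0,0],[0.046,0,0,0,0],[0.046,0,0,0,0],[0.046,0,0,0,0]]]' && python3 -c "
from plant import sign_off; print(sign_off())"
```

```text
time: 27.68
eef_pos: [0.5005, -0.2641, 0.2284]
tcp_rot: [0.74, 0.672, -0.0, -0.002]
contact_force: [0.3, 0.9, -1.6]
opening: 0.538
finger_force: 0.0
the job is handed in; nothing more can be done
None
```

The job is handed in after 27.7 s: the clamp is past its hold-open point and stays open by itself, I let its own spring carry it the rest of the way to the stop instead of pressing it there, and the lid sits flat in the wide canister's mouth with the gripper clear.

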